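# Snap the cable-box lid shut all round

## Task

The blue lid has been laid on the white cable box but its rim is still popped up on some sides: press down around the rim, side by side, until all four sections have clicked shut and stay level. Press with the fingers only: do not press on the clear window in the middle, do not lift the box out of its dock, and leave the other things on the desk where they are.

Things in the scene. Friction and masses are not known exactly. Their poses are not given: they have to be found in the camera images.
- cable_box: The cable box: white tub, blue snap-fit lid, clear window with chargers below. Lid 196 mm along x, 156 mm along y; top of the shut lid 76 mm above the origin (centre of the underside, z up). From outside in: blue rim 32 mm wide of four hinged sections (left and right ones include the corners), white frame 6 mm wide, window. About 0.9 kg, held in its dock only by its weight.
- dock: Black rubber dock under the box, 210 x 170 x 4 mm, stuck to the desk, axes as the box's. It keeps the box from sliding or turning; the box could be lifted straight up out of it, but must not be. Origin: centre of its underside, on the desk; the box's underside is 4 mm above it.
- window: Clear window in the middle of the lid, 120 x 80 x 4 mm (x, y, z of the box); fixed in the box. Origin at its centre, 71 mm above the box's underside; its upper face is 3 mm below the top of the shut rim. Not to be pressed.
- rim_far (a joint): Rim section on the box's +x side (at box yaw 0 the side farthest from the robot), 90 mm long. Angle about its inner edge: 0 = popped up (outer edge 9.5 mm high), 0.30 rad = shut and level. Up or already shut at the start. It springs back up if let go before 0.20 and snaps down and stays past it. Resistance is highest at first: about 11 N on the pad mark, 8 N near the outer edge.
- rim_far_pad (a point): Centre of the light pad mark (15 x 45 mm) on the upper face of rim_far, 18 mm outward of the hinged inner edge and 14 mm inward of the outer edge, halfway along the section. Axes: x outward from the box across the rim, y along the rim, z normal to the section (vertical when shut). Height above the box's underside: about 81 mm when up, 76 mm when shut.
- rim_left (a joint): Rim section on the box's +y side, 196 mm long. Angle about its inner edge: 0 = popped up (outer edge 9.5 mm high), 0.30 rad = shut and level. Up at the start. It springs back up if let go before 0.20 and snaps down and stays past it. Resistance is highest at first: about 11 N on the pad mark, 8 N near the outer edge.
- rim_left_pad (a point): Centre of the light pad mark (15 x 45 mm) on the upper face of rim_left, 18 mm outward of the hinged inner edge and 14 mm inward of the outer edge, halfway along the section. Axes: x outward from the box across the rim, y along the rim, z normal to the section (vertical when shut). Height above the box's underside: about 81 mm when up, 76 mm when shut.
- rim_near (a joint): Rim section on the box's -x side, 90 mm long. Angle about its inner edge: 0 = popped up (outer edge 9.5 mm high), 0.30 rad = shut and level. Up at the start. It springs back up if let go before 0.20 and snaps down and stays past it. Resistance is highest at first: about 11 N on the pad mark, 8 N near the outer edge.
- rim_near_pad (a point): Centre of the light pad mark (15 x 45 mm) on the upper face of rim_near, 18 mm outward of the hinged inner edge and 14 mm inward of the outer edge, halfway along the section. Axes: x outward from the box across the rim, y along the rim, z normal to the section (vertical when shut). Height above the box's underside: about 81 mm when up, 76 mm when shut.
- rim_right (a joint): Rim section on the box's -y side, 196 mm long. Angle about its inner edge: 0 = popped up (outer edge 9.5 mm high), 0.30 rad = shut and level. Up or already shut at the start. It springs back up if let go before 0.20 and snaps down and stays past it. Resistance is highest at first: about 11 N on the pad mark, 8 N near the outer edge.
- rim_right_pad (a point): Centre of the light pad mark (15 x 45 mm) on the upper face of rim_right, 18 mm outward of the hinged inner edge and 14 mm inward of the outer edge, halfway along the section. Axes: x outward from the box across the rim, y along the rim, z normal to the section (vertical when shut). Height above the box's underside: about 81 mm when up, 76 mm when shut.
- mug: Bystander: white handleless mug, 76 mm across, 88 mm tall; loose. Origin: centre of its underside. To be left alone.
- tape_roll: Bystander: roll of brown tape lying flat, 84 mm across, 24 mm tall; loose. Origin: centre of its underside. To be left alone.
- glue_stick: Bystander: green glue stick standing upright with a white cap, 34 mm across, 85 mm tall; loose. Origin: centre of its underside. To be left alone.
- wood_stamp: Bystander: wooden hand stamp standing upright, 48 mm across, 74 mm tall; loose. Origin: centre of its underside. To be left alone.
- stapler: Bystander: blue and black stapler, 130 x 36 x 44 mm, long along its x; loose. Origin: centre of its underside. To be left alone.
- adapter: Bystander: black power adapter brick, 100 x 55 x 32 mm, long along its x; loose. Origin: centre of its underside. To be left alone.

How it is judged:
By the outcome, as a careful person would: the job done as asked, in the order asked, and still so for the second after the job is handed in, with the robot touching nothing.
It also fails if it takes over 45 s, if anything falls off the work surface, if the arm or the gripper's body presses on something with over 40 N, if the wrist force passes 120 N, or if a joint passes its speed limit or range.

## Robot

A 6-joint arm with a two-finger parallel gripper is mounted at the origin on the work surface. World frame = base frame: x ahead of the robot, y to its left, z up, the work surface at z = 0. Lengths are in mm, angles in rad, forces in N, time in s.
With the tool pointing down it reaches from about 250 to 775 mm from the base axis. Payload 8.9 kg.
Tool frame: the origin (TCP) lies at the very end of the fingers, on their centre line; the grasp point (between the pads) lies hold_point_z behind it (hold_point_z is the distance from the TCP to the grasp point, in mm); z points along the fingers, y is the direction in which the jaws open and shut (so a half turn about z gives the same grasp; the last joint's range is limited). The gripper opens to 85 mm and grips with 20 to 120 N. Pads are 22 mm wide; open, the fingers measure 114 mm over their backs; the gripper's body (76 mm by 85 mm) begins 54 mm behind the grasp point. The pads swing forward as they close: fully open they stand 13 mm farther back than shut.
Start: joints at [1.15, 0.291, -0.153, 1.127, 0, 1.431], TCP at [145.989, 504.292, 195.305] pointing down, gripper open.
Joint ranges: [-2.52, 2.52], [-0.91, 1.74], [-1.3, 1.37], [-1.96, 2.02], [-1.52, 1.47], [-3.14, 3.14]. Speed limits (rad/s): [2.22, 2.22, 2.79, 3.14, 3.14, 3.14].

## Interface

Orientations are given as a rotation vector (axis times angle).
In Python, from station import read_state, snapshot, camera_params, hand_in, hold_point_z gives the robot as it stands. The module is installed in compiled form; this text tells all that it offers.
- The arm moves only by the tool move_arm, never from a script. Its argument "moves" is text: rows parted by semicolons, each of 7 numbers parted by spaces: the turn, a rotation vector about the world's x, y, z in rad, then the shift along the world's x, y, z in cm, then the opening in per cent of the stroke, from 0 (shut) to 100 (fully open). In form: rx ry rz dx dy dz jaw; .... A call has 1 to 8 rows; each row is the pose to reach, as a shift and turn from the pose measured when the call began; what a row does not reach only later rows make up. A row lasts 1/8 s, in which the tool goes at most 62.5 mm and 10.7 degrees, less where a joint would pass 70% of its speed; a pose out of reach is approached as far as the arm can. A call with a gripper value outside its range is refused whole. The fingers move at their own pace and stop on an object; "grip_force" is the grip in N (left out, the last holds). Time passes only in rows, so rows that repeat a pose let the fingers close. It gives the time, the measured TCP pose, the force and the opening at its end, in the units of the state.
- read_state(): the state, without advancing time (a new reading comes with each control period).
- snapshot(name): name is "side" or "top"; returns the picture (480x640x3 uint8, red, green, blue); there is no depth.
- camera_params(name): a dict with "fx", "fy", "cx", "cy" (pixels), "k1" (the pictures are not rectified: a ray, as slopes to the right and down, at radius r is drawn at 1 + k1 r^2 times it, then the intrinsics apply), "xyz" and "attitude" of the camera in the world. Camera axes: x right, y up, looking along -z (the intrinsics and any distortion apply to the point x, -y, -z); pixel columns grow to the right and rows downward; lengths in mm; the calibration is good to about 2 mm. A picture is of the moment at which its call begins. camera_params takes no time and is no camera call.
- hand_in(): hands the job in, once; it reports no verdict.
The state is a dict: "time_s": time; "q": joint angles; "qd": joint speeds; "effort": joint torques, N m; "eef_pos": TCP position; "ee_rot": TCP orientation; "force": force on the tool from outside, world axes, zero at the start; "wrist_torque": the same for the moment, N m; "grip_width": opening from 0.0 (shut) to 1.0 (fully open).
Only numpy, scipy, OpenCV 4.12 (cv2) and the standard library are available. Lean on these libraries where they do the work, as an engineer would, in place of code of your own. Each camera call takes 0.05 s, during which the arm holds its last target. There are 200 camera calls.

## Working session

There is one attempt and no reset: what is moved stays moved. The work goes in short steps, Python scripts to look and compute and a tool call to move; the robot and the scene stay as the last step left them, time stands still between calls to the robot, and variables do not carry over. Pictures are saved under pics/ and viewed, about 8 in all and at most 12, crops included, and the job is handed in when it is done.

Besides the shell and the picture viewer there is one more tool, called after "Request:" as name(argument=value, ...), one argument or row to a line, values as JSON. move_arm: Moves the arm, as the interface text tells. Its arguments: {"type":"object","properties":{"moves":{"type":"string"},"grip_force":{"type":"number"}},"required":["moves"]}

```bash
mkdir -p pics
python3 - <<'E'
from station import *
import cv2
for n in("top","side"):
    cv2.imwrite(f"pics/{n}0.png",snapshot(n)[:,:,::-1]); print(n,camera_params(n))
print(read_state(),hold_point_z if not callable(hold_point_z) else hold_point_z())
E
```

```text
top {'fx': 433.95071583375216, 'fy': 433.95071583375216, 'cx': 320.97182914882353, 'cy': 239.576200316702, 'k1': -0.057379940851748495, 'xyz': array([ 404.82985931,   -6.41205183, 1491.47794447]), 'attitude': array([ 0.10566868, -0.08958959, -1.55778037])}
side {'fx': 534.5001752841755, 'fy': 534.5001752841755, 'cx': 320.11210115063506, 'cy': 243.59769640184535, 'k1': 0.0020341967701252373, 'xyz': array([-122.66996352, -741.62553463, 1249.03880389]), 'attitude': array([ 0.68508467, -0.28453131, -0.73872506])}
{'time_s': 0.1, 'q': array([ 1.14967515e+00,  2.91209258e-01, -1.54018820e-01,  1.12669852e+00,
       -3.66775713e-05,  1.43147707e+00]), 'qd': array([ 0.00104919, -0.00208874,  0.00044547, -0.00023568, -0.00060072,
       -0.00046789]), 'effort': array([ 1.52013006e-03, -5.37977886e+01,  3.31919539e+01,  9.22611012e-03,
       -2.42728047e-04, -3.05100934e-05]), 'eef_pos': array([145.84249732, 503.90240773, 194.80933783]), 'ee_rot': array([-4.41151153e-01, -3.11018400e+00,  1.72195531e-03]), 'force': array([-0.13396496, -0.17935362, -0.04197968]), 'wrist_torque': array([-0.02640349,  0.0025366 , -0.00586467]), 'grip_width': 0.9976088550616395} 18.700000000000003
```

View pics/top0.png

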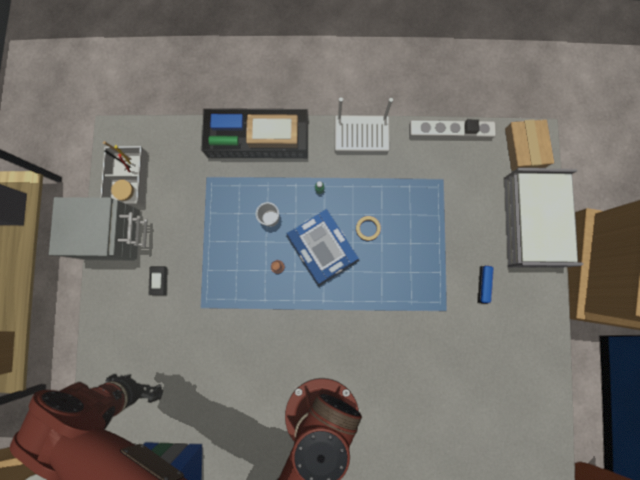

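View pics/side0.png

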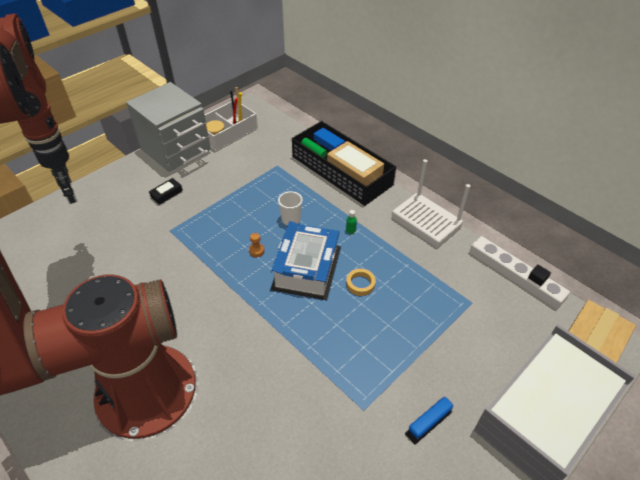

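The top view shows the box near px (323,247), rotated, with the mug at (267,214), glue stick (319,187), stamp (277,267) and tape (368,228). I'll zoom both views next.

```bash
cat > h.py <<'E'
import numpy as np, cv2
from station import *
from scipy.spatial.transform import Rotation as R
P={n:camera_params(n) for n in("top","side")}
def ray(n,uv):
    p=P[n]; K=np.array([[p['fx'],0,p['cx']],[0,p['fy'],p['cy']],[0,0,1]])
    s=cv2.undistortPoints(np.float64([[uv]]),K,np.array([p['k1'],0,0,0.]))[0,0]
    return p['xyz'],R.from_rotvec(p['attitude']).apply([s[0],-s[1],-1])
def plane(n,uv,z):
    o,d=ray(n,uv); return o+d*(z-o[2])/d[2]
def tri(a,b):
    (o1,d1),(o2,d2)=ray("top",a),ray("side",b)
    d1=d1/np.linalg.norm(d1);d2=d2/np.linalg.norm(d2)
    t=np.linalg.lstsq(np.c_[d1,-d2],o2-o1,rcond=None)[0]
    p,q=o1+d1*t[0],o2+d2*t[1]; return (p+q)/2,np.linalg.norm(p-q)
def proj(n,X):
    p=P[n]; c=R.from_rotvec(p['attitude']).inv().apply(np.asarray(X)-p['xyz'])
    s=np.array([c[0],-c[1]])/-c[2]; s=s*(1+p['k1']*s@s)
    return s*[p['fx'],p['fy']]+[p['cx'],p['cy']]
E
python3 - <<'E'
import cv2,numpy as np
from h import *
t=cv2.imread("pics/top0.png")[200:294,278:372];s=cv2.imread("pics/side0.png")[210:310,260:360]
cv2.imwrite("pics/c0.png",np.hstack([cv2.resize(x,(400,400),interpolation=cv2.INTER_CUBIC) for x in(t,s)]))
for n,o,(a,b,c,d) in(("top",t,(200,294,278,372)),("side",s,(210,310,260,360))):
    hsv=cv2.cvtColor(cv2.imread(f"pics/{n}0.png"),cv2.COLOR_BGR2HSV)
    m=((hsv[...,1]<110)&(hsv[...,2]>140)).astype(np.uint8); M=np.zeros_like(m);M[a:b,c:d]=m[a:b,c:d]
    k,l,st,ce=cv2.connectedComponentsWithStats(M)
    for i in range(1,k):
        if st[i,4]>15: print(n,st[i],ce[i].round(1),plane(n,ce[i],83).round(1))
E
```

```text
top [ 278  200   94   94 6813] [325.6 245. ] [563.3  -6.4  83. ]
side [300 210   7  15  31] [302.  218.6] [634.4 102.   83. ]
side [318 210  28  17 124] [332.  218.3] [700.8  39.3  83. ]
side [339 210  21  16 125] [352.2 213.7] [759.1  10.   83. ]
side [ 260  221  100   89 2641] [305.8 285.4] [468.6 -90.   83. ]
side [305 226  16   7  82] [312.5 229.1] [626.8  48.3  83. ]
side [355 228   5   7  23] [357.4 231.1] [717.  -50.7  83. ]
side [ 285  231   42   43 1301] [305.4 251.9] [550.3  -2.   83. ]
side [338 235  16  13  54] [344.7 240.1] [664.2 -49.   83. ]
side [323 247  10  14  88] [327.4 253.8] [590.6 -51.2  83. ]
side [294 275   9   4  25] [297.6 276.2] [474.  -51.4  83. ]
side [351 277   9  11  75] [355.8 282. ] [ 574.6 -177.3   83. ]
```

View pics/c0.png

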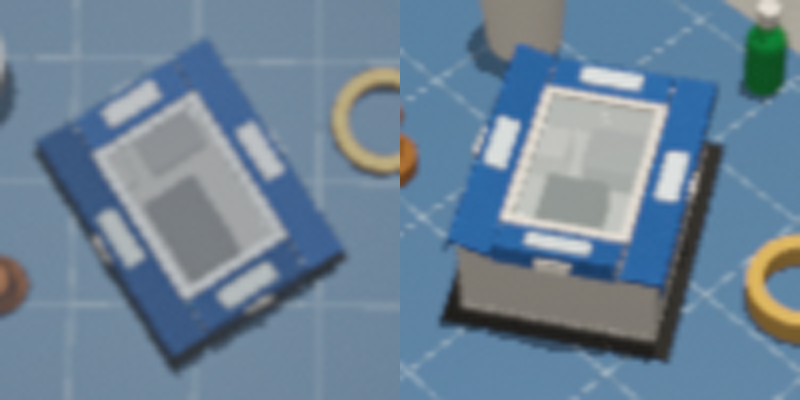

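Zoomed views show the pad marks in the top crop at (130,103) far, (120,238) left, (247,286) near and (261,151) right. In the side crop they are at (612,79), (502,141), (558,243) and (671,176). The left rim is clearly shaded, so it is popped up. Next I'll take refined centroids and triangulate.

```bash
cat > m.py <<'E'
from h import *
import sys
T=dict(far=(130,103),left=(120,238),near=(247,286),right=(261,151))
S=dict(far=(612,79),left=(502,141),near=(558,243),right=(671,176))
def cen(n,img,g,r=6):
    # whiteness-weighted centroid around guess
    hsv=cv2.cvtColor(img,cv2.COLOR_BGR2HSV); x,y=np.round(g).astype(int)
    w=np.zeros(img.shape[:2],np.float32); w[y-9:y+10,x-9:x+10]=np.clip(img[y-9:y+10,x-9:x+10,2].astype(float)-110,0,None)
    m=(w>30).astype(np.uint8); k,l,st,ce=cv2.connectedComponentsWithStats(m)
    i=l[y,x]
    w[cv2.dilate((l==i).astype(np.uint8),np.ones((3,3)))==0]=0
    M=cv2.moments(w); return np.array([M['m10'],M['m01']])/M['m00'],st[i,4]
def measure(top,side):
    out={}
    for k in T:
        a,na=cen("top",top,np.array(T[k])/4.255+[278,200]-.4); b,nb=cen("side",side,(np.array(S[k])-[400,0])/4+[260,210]-.4)
        X,e=tri(a,b); out[k]=X; print(k,a.round(1),na,b.round(1),nb,X.round(1),round(e,1),"z83:",plane("top",a,83).round(1)[:2],plane("side",b,83).round(1)[:2])
    print("yaw",np.degrees(np.arctan2(*(out['far']-out['near'])[1::-1])),np.degrees(np.arctan2(*(out['left']-out['right'])[1::-1]))-90, "lens",np.linalg.norm((out['far']-out['near'])[:2]),np.linalg.norm((out['left']-out['right'])[:2]),"ctr",np.mean(list(out.values()),0))
    return out
E
python3 - <<'E'
from m import *
measure(cv2.imread("pics/top0.png"),cv2.imread("pics/side0.png"))
for n,g in(("mug",(267,214)),("stamp",(277,267)),("glue",(319,187)),("tape",(368,228))): print(n,plane("top",g,60).round())
E
```

```text
far [308.4 223.9] 63 [312.5 229.1] 62 [632.6  52.1  76.1] 3.0 z83: [632.7  51. ] [626.9  48.3]
left [305.9 255.5] 56 [285.  245.1] 74 [527.4  58.3  81.6] 2.7 z83: [528.4  57.4] [525.6  58.1]
near [335.6 266.5] 58 [299.  270.3] 59 [492.5 -38.7  81.8] 2.4 z83: [493.4 -39.4] [490.9 -38.8]
right [338.6 235. ] 64 [327.5 253.6] 72 [596.5 -47.9  76.6] 2.9 z83: [596.8 -48.6] [591.3 -50.9]
yaw 32.97880457221409 33.04157557908705 lens 166.91385457444608 126.63447201517427 ctr [562.25676278   5.94220231  79.05759209]
mug [669. 191.  60.]
stamp [491. 154.  60.]
glue [763.  18.  60.]
tape [ 624. -147.   60.]
```

Run:
```python
from h import *
s=read_state(); M=R.from_rotvec(s['ee_rot']).as_matrix(); print(M.round(3)); a=np.degrees(np.arctan2(M[1,1],M[0,1])); print(a)
for n,p,y in(("left",(527.4,58.3),33),("near",(492.5,-38.7),123)):
    print(n,np.radians((y-a+90)%180-90), (np.array(p)-s['eef_pos'][:2])/10)
# joint yaw note: q6
print(s['q'])
```

```text
[[-0.961  0.278 -0.   ]
 [ 0.278  0.961 -0.001]
 [ 0.    -0.001 -1.   ]]
73.85394441514256
left -0.7130358424709868 [ 38.15575027 -44.56024077]
near 0.8577604843239097 [ 34.66575027 -54.26024077]
[ 1.14967515e+00  2.91209258e-01 -1.54018820e-01  1.12669852e+00
 -3.66775713e-05  1.43147707e+00]
```

Request:
move_arm(
  moves="0 0 -0.1 4.5 -5.2 0 0; 0 0 -0.2 9 -10.4 0 0; 0 0 -0.3 13 -15.5 0 0; 0 0 -0.4 18 -20.5 0 0; 0 0 -0.5 22 -25.5 0 0; 0 0 -0.6 26 -30.5 0 0; 0 0 -0.7 30 -35.2 0 0; 0 0 -0.713 34 -39.8 0 0",
)

```text
time_s: 1.1
eef_pos: [471.2, 122.1, 194.7]
ee_rot: [-1.501, -2.759, 0.001]
force: [1.3, 0.7, 0.0]
grip_width: 0.0
```

Request:
move_arm(
  moves="0 0 0 0 0 0 0",
)

```text
time_s: 1.23
eef_pos: [473.4, 118.9, 194.2]
ee_rot: [-1.509, -2.755, 0.002]
force: [-0.1, 1.1, -1.7]
grip_width: -0.006
```

Request:
move_arm(
  moves="0 0 0 2.7 -3 0 0; 0 0 0 5.4 -6.05 0 0; 0 0 0 5.4 -6.05 -3 0; 0 0 0 5.4 -6.05 -6 0; 0 0 0 5.4 -6.05 -8.5 0; 0 0 0 5.4 -6.05 -9.7 0; 0 0 0 5.4 -6.05 -9.7 0; 0 0 0 5.4 -6.05 -9.7 0",
)

```text
time_s: 2.22
eef_pos: [528.0, 58.6, 98.1]
ee_rot: [1.508, 2.755, -0.001]
force: [-0.5, -0.3, 0.8]
grip_width: -0.001
```

Run:
```python
from h import *
print(read_state()['eef_pos'],read_state()['force'])
o=[]
for n,(x,y) in(("top",(278,200)),("side",(260,200))):
    i=snapshot(n)[:,:,::-1]; cv2.imwrite(f"pics/{n}1.png",i); o.append(cv2.resize(i[y:y+100,x:x+100],(400,400),interpolation=cv2.INTER_CUBIC))
cv2.imwrite("pics/c1.png",np.hstack(o))
```

```text
[527.96055144  58.60187165  98.13063121] [-0.51775932 -0.26746464  0.76489443]
```

View pics/c1.png

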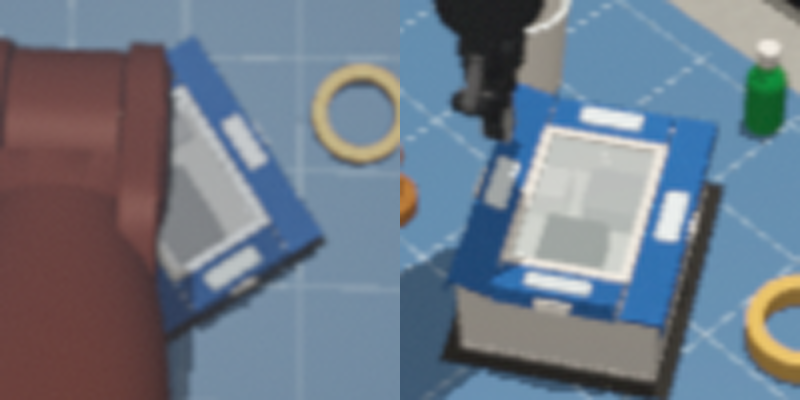

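Run:
```python
from h import *
print(proj("side",(528,58.6,98)),proj("side",(528,58.6,84)),(85,245.1))
```

```text
[285.25712263 241.15338993] [285.4705143  244.36254082] (85, 245.1)
```

Run:
```python
from h import *
print(plane("side",(284.2,234.5),98),plane("top",(284.2,234.5),98))
i=cv2.imread("pics/side1.png")
cv2.imwrite("pics/c2.png",cv2.resize(i[190:260,255:325],(700,600),interpolation=cv2.INTER_NEAREST))
```

```text
[543.19333118  80.11593203  98.        ] [594.53208863 128.40944532  98.        ]
```

View pics/c2.png

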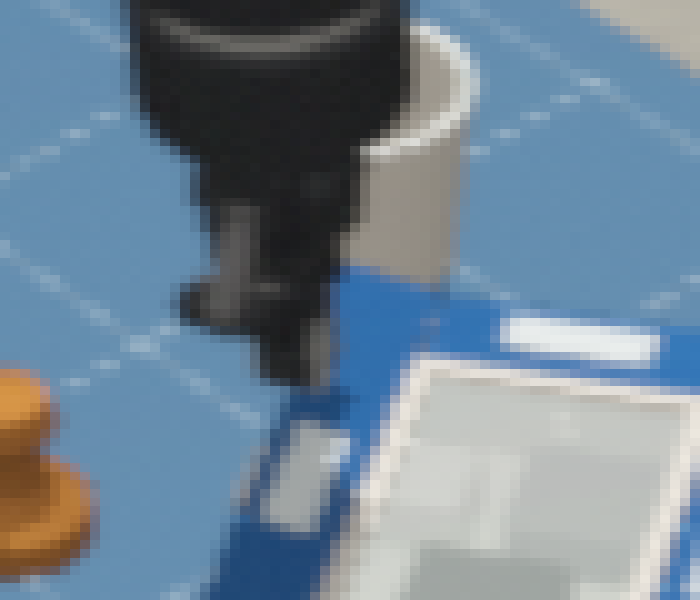

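Run:
```python
from h import *
for z in(195,208,220): print(z,proj("side",(146,504,z)),proj("top",(146,504,z)))
a=cv2.imread("pics/side0.png")[150:220,30:100];b=cv2.imread("pics/top0.png")[360:420,100:170]
cv2.imwrite("pics/c3.png",np.hstack([cv2.resize(x,(400,400),interpolation=cv2.INTER_NEAREST) for x in(a,b)]))
```

```text
195 [ 76.22296923 204.01627044] [151.05436154 379.57113895]
208 [ 74.65005101 200.66986682] [149.30154344 380.42687352]
220 [ 73.17972091 197.54180492] [147.65237873 381.23186148]
```

View pics/c3.png

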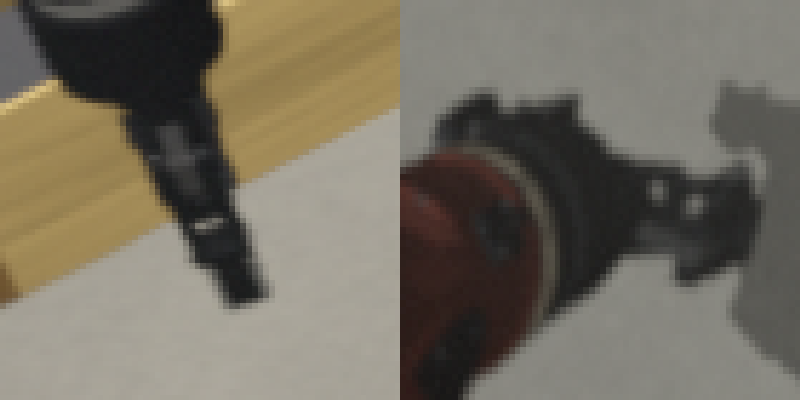

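Run:
```python
from h import *
for s in(-1,1):
  for w in (43,57):
    p=np.array([146+s*w*.278,504+s*w*.961,208]); print(s,w,proj("side",p),proj("side",p+[0,0,24]),proj("top",p))
```

```text
-1 43 [ 77.89751087 210.30793098] [ 74.92838097 204.02474988] [163.00053985 385.01249793]
-1 57 [ 78.97877309 213.51720885] [ 76.00645495 207.23863023] [167.48067708 386.50629313]
1 43 [ 71.50932387 191.34953076] [ 68.56205244 185.04818832] [135.69904871 375.84637351]
1 57 [ 70.508916   188.38094553] [ 67.56553556 182.07815673] [131.29196837 374.35645458]
```

The shut fingertip shows at side px (284.5,235), above the left pad mark at px (285,245). The start-pose picture agrees in xy, but the drawn tip sits about 24 mm shorter than the TCP. I'll go down in small steps and watch the force.

Request:
move_arm(
  moves="0 0 0 -0.06 -0.03 -0.5 0; 0 0 0 -0.06 -0.03 -0.9 0; 0 0 0 -0.06 -0.03 -0.9 0",
)

```text
time_s: 2.7
eef_pos: [527.1, 58.1, 88.8]
ee_rot: [1.509, 2.755, -0.001]
force: [0.3, 0.1, -0.6]
grip_width: 0.002
```

Request:
move_arm(
  moves="0 0 0 0 0 -0.3 0; 0 0 0 0 0 -0.3 0",
)

```text
time_s: 2.95
eef_pos: [526.9, 58.1, 85.5]
ee_rot: [-1.509, -2.756, 0.002]
force: [0.2, -0.3, 0.5]
grip_width: -0.004
```

Request:
move_arm(
  moves="0 0 0 0 0 -0.3 0; 0 0 0 0 0 -0.3 0",
)

```text
time_s: 3.2
eef_pos: [526.7, 58.2, 82.3]
ee_rot: [-1.509, -2.755, 0.002]
force: [-0.8, 0.5, -0.4]
grip_width: 0.007
```

Request:
move_arm(
  moves="0 0 0 0 0 -0.3 0; 0 0 0 0 0 -0.6 0; 0 0 0 0 0 -0.6 0",
)

```text
time_s: 3.58
eef_pos: [526.4, 58.2, 75.9]
ee_rot: [-1.508, -2.755, 0.002]
force: [0.7, 0.6, -0.3]
grip_width: 0.001
```

Request:
move_arm(
  moves="0 0 0 0 0 -0.3 0; 0 0 0 0 0 -0.6 0; 0 0 0 0 0 -0.6 0",
)

```text
time_s: 3.95
eef_pos: [526.2, 58.2, 69.6]
ee_rot: [-1.508, -2.754, 0.003]
force: [-0.0, 0.8, -0.4]
grip_width: -0.001
```

Request:
move_arm(
  moves="0 0 0 0 0 -0.3 0; 0 0 0 0 0 -0.3 0",
)

```text
time_s: 4.2
eef_pos: [526.0, 58.2, 66.4]
ee_rot: [-1.508, -2.754, 0.003]
force: [-0.0, -0.2, 0.6]
grip_width: 0.005
```

Run:
```python
from h import *
i=snapshot("side")[:,:,::-1];cv2.imwrite("pics/side2.png",i)
cv2.imwrite("pics/c4.png",cv2.resize(i[205:275,255:325],(700,600),interpolation=cv2.INTER_NEAREST))
```

```text
(no output)
```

View pics/c4.png

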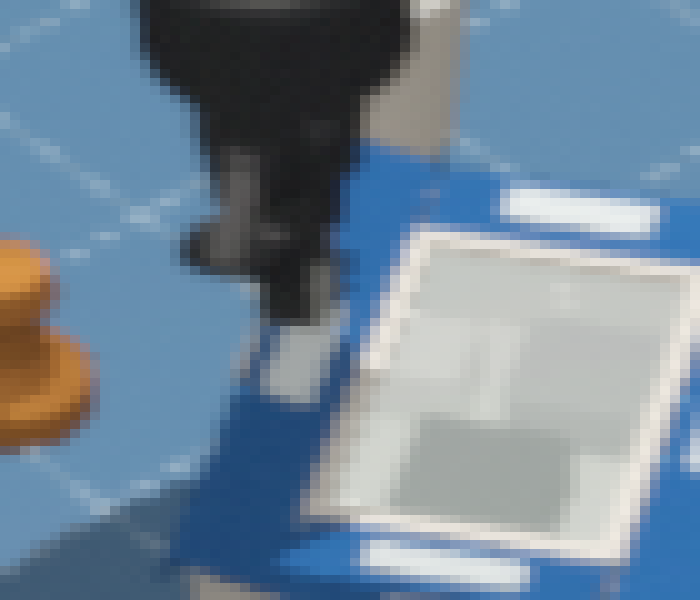

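The finger now covers the upper part of the left pad mark, with its tip edge at side px (285,242). It is above the mark and not touching yet, so the real tips look about 40 mm short of the reported TCP. I'll keep going down until there is contact.

Request:
move_arm(
  moves="0 0 0 0.1 0 -0.4 0; 0 0 0 0.1 0 -0.8 0; 0 0 0 0.1 0 -0.8 0",
)

```text
time_s: 4.62
eef_pos: [526.7, 58.2, 58.1]
ee_rot: [-1.508, -2.753, 0.004]
force: [-1.0, 0.2, 0.4]
grip_width: 0.002
```

Request:
move_arm(
  moves="0 0 0 0 0 -0.2 0; 0 0 0 0 0 -0.4 0; 0 0 0 0 0 -0.4 0",
)

```text
time_s: 5.0
eef_pos: [526.6, 58.2, 53.9]
ee_rot: [-1.508, -2.753, 0.004]
force: [0.8, -0.6, 0.4]
grip_width: -0.003
```

Request:
move_arm(
  moves="0 0 0 0 0 -0.2 0; 0 0 0 0 0 -0.4 0; 0 0 0 0 0 -0.4 0",
)

```text
time_s: 5.38
eef_pos: [526.6, 58.6, 50.1]
ee_rot: [-1.507, -2.753, 0.003]
force: [-1.6, 2.5, 5.2]
grip_width: 0.0
```

Request:
move_arm(
  moves="0 0 0 0 0 -0.3 0; 0 0 0 0 0 -0.3 0",
)

```text
time_s: 5.62
eef_pos: [526.5, 58.6, 47.0]
ee_rot: [-1.507, -2.753, 0.003]
force: [0.3, 0.0, 0.6]
grip_width: 0.003
```

Request:
move_arm(
  moves="0 0 0 0 0 -0.2 0; 0 0 0 0 0 -0.2 0",
)

```text
time_s: 5.88
eef_pos: [526.3, 58.6, 44.7]
ee_rot: [-1.507, -2.753, 0.003]
force: [-0.3, 0.0, 0.1]
grip_width: 0.001
```

Request:
move_arm(
  moves="0 0 0 0 0 -0.2 0; 0 0 0 0 0 -0.2 0",
)

```text
time_s: 6.12
eef_pos: [526.6, 58.6, 44.0]
ee_rot: [-1.507, -2.754, 0.002]
force: [-5.8, 0.3, 16.7]
grip_width: 0.0
```

Run:
```python
from h import *
print(read_state()['force'],read_state()['eef_pos'])
i=snapshot("side")[:,:,::-1];cv2.imwrite("pics/side3.png",i)
cv2.imwrite("pics/c5.png",cv2.resize(i[205:305,255:355],(600,600),interpolation=cv2.INTER_CUBIC))
```

```text
[-5.80327561  0.26683918 16.70113492] [526.61382194  58.55434459  43.98058476]
```

View pics/c5.png

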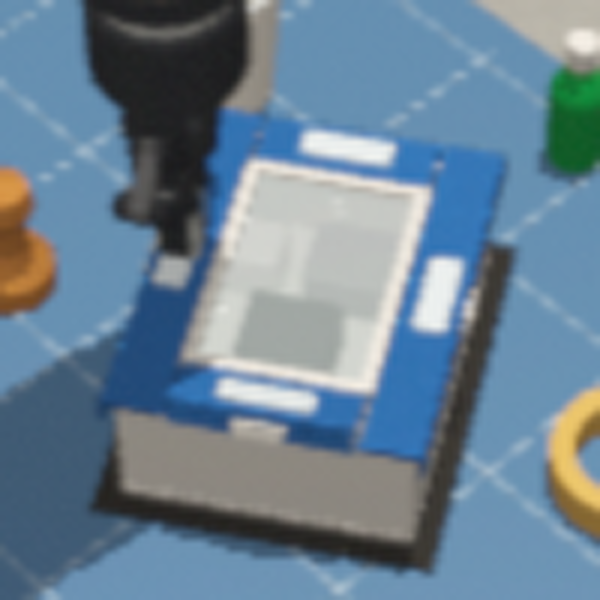

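Firm 17 N contact at z 44 after the force dropped at about 47, so the left side is shut. The picture shows the finger on the left mark, and the near section's corner gap is still visible at (200,385). I'll lift and go to the near side.

Request:
move_arm(
  moves="0 0 0 0 0 2 0; 0 0 0 0 0 5.5 0; 0 0 0.18 -0.5 -1.5 6 0; 0 0 0.36 -1 -3.5 6 0; 0 0 0.54 -1.6 -5.5 6 0; 0 0 0.72 -2.2 -7.5 6 0; 0 0 0.9 -2.8 -9 6 0; 0 0 1.08 -3.4 -9.7 6 0",
)

```text
time_s: 7.18
eef_pos: [492.5, -39.3, 103.9]
ee_rot: [0.131, -3.138, 0.004]
force: [-0.1, 0.6, -0.5]
grip_width: 0.0
```

Request:
move_arm(
  moves="0 0 0.18 0 0 0 0; 0 0 0.36 0 0 0 0; 0 0 0.5 0 0 0 0; 0 0 0.5 0 0 0 0",
)

```text
time_s: 7.68
eef_pos: [492.5, -39.3, 103.9]
ee_rot: [0.902, -3.009, 0.005]
force: [-0.5, 0.9, 0.2]
grip_width: 0.001
```

Run:
```python
from h import *
s=read_state();M=R.from_rotvec(s['ee_rot']).as_matrix()
print(s['eef_pos'],s['force'],np.degrees(np.arctan2(M[1,1],M[0,1])),M[:,2],"goal 492.5 -38.7 / 123")
```

```text
[492.46859137 -39.32977804 103.88431718] [-0.53155223  0.85117705  0.23830366] 123.36737127035526 [ 4.61108323e-04 -2.93300013e-03 -9.99995592e-01] goal 492.5 -38.7 / 123
```

Request:
move_arm(
  moves="0 0 0 0 0.05 -2 0; 0 0 0 0 0.05 -4 0; 0 0 0 0 0.05 -4.8 0; 0 0 0 0 0.05 -4.8 0",
)

```text
time_s: 8.18
eef_pos: [492.2, -38.8, 55.7]
ee_rot: [0.899, -3.009, 0.004]
force: [0.4, -0.7, 0.3]
grip_width: 0.0
```

Request:
move_arm(
  moves="0 0 0 0 0 -0.3 0; 0 0 0 0 0 -0.6 0; 0 0 0 0 0 -0.6 0",
)

```text
time_s: 8.55
eef_pos: [492.6, -39.0, 50.2]
ee_rot: [0.899, -3.01, 0.005]
force: [-1.9, -0.0, 8.1]
grip_width: -0.003
```

Request:
move_arm(
  moves="0 0 0 0 0 -0.2 0; 0 0 0 0 0 -0.3 0",
)

```text
time_s: 8.8
eef_pos: [492.5, -39.3, 47.7]
ee_rot: [0.898, -3.01, 0.006]
force: [-2.2, -1.3, 3.9]
grip_width: 0.001
```

Request:
move_arm(
  moves="0 0 0 0 0 -0.2 0; 0 0 0 0 0 -0.2 0",
)

```text
time_s: 9.05
eef_pos: [492.5, -39.2, 45.5]
ee_rot: [0.898, -3.01, 0.006]
force: [0.6, 0.1, -1.4]
grip_width: 0.0
```

Request:
move_arm(
  moves="0 0 0 0 0 -0.15 0; 0 0 0 0 0 -0.2 0",
)

```text
time_s: 9.3
eef_pos: [492.8, -39.2, 44.0]
ee_rot: [-0.899, 3.01, -0.006]
force: [-3.5, 0.3, 12.6]
grip_width: -0.001
```

Request:
move_arm(
  moves="0 0 0 0 0 2 0; 0 0 0 0 0 5 0; 0 0 0 0 0 5 0",
)

```text
time_s: 9.68
eef_pos: [494.5, -39.6, 95.7]
ee_rot: [-0.898, 3.007, -0.009]
force: [0.3, 0.6, 0.3]
grip_width: -0.003
```

Both sides clicked. The far and right sides triangulated as shut, so I'll check them by touch, far side first with the same tool yaw.

Request:
move_arm(
  moves="0 0 0 4.6 3 0.5 0; 0 0 0 9.2 6.1 0.5 0; 0 0 0 13.8 9.15 0.5 0; 0 0 0 13.8 9.15 -2 0; 0 0 0 13.8 9.15 -4 0; 0 0 0 13.8 9.15 -4 0",
)

```text
time_s: 10.42
eef_pos: [630.6, 52.1, 53.1]
ee_rot: [0.899, -3.01, 0.007]
force: [-1.1, -0.4, 0.5]
grip_width: -0.002
```

Request:
move_arm(
  moves="0 0 0 0 0 -0.3 0; 0 0 0 0 0 -0.6 0; 0 0 0 0 0 -0.6 0",
)

```text
time_s: 10.8
eef_pos: [630.7, 52.0, 47.4]
ee_rot: [0.898, -3.01, 0.007]
force: [0.6, 0.6, -0.7]
grip_width: -0.003
```

Request:
move_arm(
  moves="0 0 0 0 0 -0.2 0; 0 0 0 0 0 -0.35 0; 0 0 0 0 0 -0.35 0",
)

```text
time_s: 11.18
eef_pos: [630.9, 52.0, 44.2]
ee_rot: [-0.899, 3.01, -0.008]
force: [0.0, -1.4, 2.9]
grip_width: 0.002
```

Request:
move_arm(
  moves="0 0 0 0 0 2 0; 0 0 0 0 0 5 0; 0 0 -0.18 -0.5 -2 5 0; 0 0 -0.36 -1 -4 5 0; 0 0 -0.54 -1.6 -6 5 0; 0 0 -0.72 -2.4 -8 5 0; 0 0 -0.9 -3 -9 5 0; 0 0 -1.08 -3.4 -10 5 0",
)

```text
time_s: 12.18
eef_pos: [596.5, -48.5, 94.1]
ee_rot: [-0.786, -3.039, 0.006]
force: [-0.1, 0.3, -0.5]
grip_width: -0.001
```

Request:
move_arm(
  moves="0 0 -0.18 0 0 0 0; 0 0 -0.36 0 0 0 0; 0 0 -0.5 0 0 0 0; 0 0 -0.5 0 0 -2 0; 0 0 -0.5 0 0 -4 0; 0 0 -0.5 0 0 -4 0",
)

```text
time_s: 12.92
eef_pos: [595.3, -48.2, 52.9]
ee_rot: [-1.511, -2.747, 0.007]
force: [-0.8, 1.0, 0.3]
grip_width: -0.001
```

Request:
move_arm(
  moves="0 0 0 0 0 -0.3 0; 0 0 0 0 0 -0.6 0; 0 0 0 0 0 -0.6 0",
)

```text
time_s: 13.3
eef_pos: [595.4, -48.2, 47.1]
ee_rot: [-1.512, -2.747, 0.006]
force: [0.3, 0.3, 0.6]
grip_width: -0.0
```

Request:
move_arm(
  moves="0 0 0 0 0 -0.2 0; 0 0 0 0 0 -0.3 0; 0 0 0 0 0 -0.3 0",
)

```text
time_s: 13.68
eef_pos: [595.5, -48.3, 44.2]
ee_rot: [-1.512, -2.747, 0.006]
force: [0.1, 0.3, 1.4]
grip_width: -0.001
```

All four meet the finger at z ≈ 44, with no force at 47–53 on the far and right sides. I'll retreat and take a final look.

Request:
move_arm(
  moves="0 0 0 0 0 4 0; 0 0 0 0 0 9 0; 0 0 0 0 0 14 0; 0 0 0 -4 -4 17 0; 0 0 0 -8 -9 17 0; 0 0 0 -12 -14 17 0; 0 0 0 -16 -19 17 0; 0 0 0 -20 -24 17 0",
)

```text
time_s: 14.68
eef_pos: [398.8, -283.7, 214.4]
ee_rot: [-1.512, -2.748, 0.007]
force: [1.7, -1.1, 0.5]
grip_width: -0.003
```

Request:
move_arm(
  moves="0 0 0 -3 -5 0 0; 0 0 0 -6 -10 0 0; 0 0 0 -6 -10 0 0; 0 0 0 -6 -10 0 0",
)

```text
time_s: 15.18
eef_pos: [338.7, -383.5, 214.3]
ee_rot: [-1.513, -2.747, 0.006]
force: [0.4, 1.0, -0.8]
grip_width: 0.002
```

Run:
```python
from m import *
o=[];I=[]
for n,(x,y) in(("top",(278,200)),("side",(260,205))):
    i=np.ascontiguousarray(snapshot(n)[:,:,::-1]); cv2.imwrite(f"pics/{n}9.png",i); I.append(i); o.append(cv2.resize(i[y:y+100,x:x+100],(400,400),interpolation=cv2.INTER_CUBIC))
cv2.imwrite("pics/c9.png",np.hstack(o)); measure(*I)
```

```text
far [308.4 223.9] 70 [312.2 229.1] 74 [632.3  52.4  76.2] 3.7 z83: [632.7  51. ] [626.3  48.7]
left [305.5 255.8] 69 [284.2 246.3] 85 [526.4  60.2  75.6] 3.9 z83: [527.3  58.8] [520.7  56.3]
near [335.9 267. ] 73 [298.8 272.1] 89 [491.1 -39.8  76.3] 2.9 z83: [491.9 -40.5] [486.4 -43. ]
right [338.6 235. ] 68 [327.5 253.6] 79 [596.5 -47.9  76.4] 3.1 z83: [596.9 -48.6] [591.2 -51. ]
yaw 33.14827272152205 32.96417878725079 lens 168.62226267524653 128.87540296775978 ctr [561.5899358    6.22670917  76.13982603]
```

View pics/c9.png

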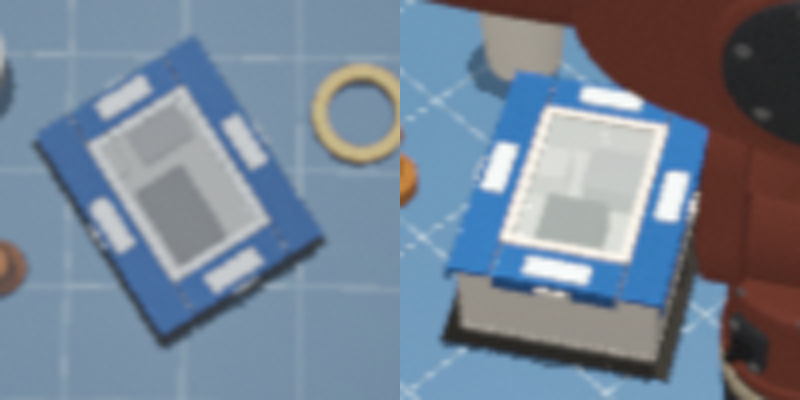

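The lid is now one even shade in both crops. All four marks, near top-crop (123,97), (112,224), (234,270) and (244,141), triangulate to z ≈ 76 and are level.

```bash
python3 -c "
from station import *; print(hand_in())"
```

```text
the job is handed in; nothing more can be done
None
```

All four rim sections of the lid are shut, and I handed the job in at about 15 s of robot time.

- **Pressed:** I pressed the left and near sections on their pad marks with the closed fingers. Each gave way with a drop in force, then a firm stop. The highest force read at the end of a move was about 17 N.
- **Already shut:** The far and right sections looked shut in the first pictures. A light touch of 1–3 N at the same height as the other two confirmed it.
- **Last check:** In the final pictures, all four pad marks came out level, at 75.6–76.4 mm. Left and near had been at about 82 mm before pressing. The box's yaw is still 33°, and its centre moved less than 1 mm, which is within measuring error. I did not measure the other objects again, but the arm passed above them and met no unexpected force.

Two things disagreed with the description:
- **Finger length:** The fingers touched the lid with the reported tip position about 36 mm lower than expected, so I went down by force instead of trusting that height.
- **Camera heights:** Heights from the two cameras read about 4 mm low overall, with the two sight lines missing each other by about 3 mm. Only the differences between heights were used to judge the lid.

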